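Level the drawer's divider lid with a spirit level and hold it down

TASK

Take the blue spirit level from the drawer and lay it flat and lengthwise on the grey strip of the divider lid, and let it go; then turn the black levelling foot at the lid's free end until the bubble stands centred between the two black lines. Let go of the foot, then press the level straight down onto the lid with a light, steady push of about 10 N and finish while still pressing it, with the bubble still centred. Leave the other things in the drawer where they are.

Things in the scene. Friction and masses are not known exactly. Their poses are not given: they have to be found in the camera images.
- level_center (a point): centre (half-way up) of the loose spirit level, a blue translucent stick 160 long (its x) x 24 wide (its y) x 30 high (its z, up), about 160 g, on the drawer's floor in the front compartment. A green vial window 66 x 16 mm is flush in the middle of its top, with two black lines across it 22 mm apart; its top may be pressed anywhere along the stick.
- bubble (a point): centre of the white oval bubble (16 mm long) in the level's top. It runs along the level's x axis, at most 22 mm either way, towards the higher end: 0.5 mm per mrad of slope, settling in about 1.5 s. Centred when its offset along the level's x axis from the level's centre is zero (3 mm off is still good enough).
- drawer: pine drawer fixed on the desk, 372 (x) x 620 (y) x 45 mm high, walls 12 mm, maple floor 12 mm thick; origin under its centre, x away from the robot, y left, z up. A long divider 8 mm thick, as high as the walls, stands at x = +22 mm: the front compartment (the level's) lies on the robot's side of it, the divider lid beyond it.
- lid_mark (a point): centre of the grey strip (180 long x 44 mm) on the top face of the divider lid, where the level goes. Axes: x across the lid, y lengthwise towards its hinge, z out of its top. At the start the lid's free (-y) end is too low by 14 to 36 mrad; its top is 55 to 66 mm above the desk.
- foot_grip (a point): grip point on the upright axis of the levelling foot, 32 mm above the lid's top, 167 mm from the grey strip's centre towards the free end. Grip: a black bar 40 long (its x) x 14 wide (its y), from 6 to 46 mm above the lid, on a brass disc 34 mm across. Turned clockwise seen from above it raises the free end; 0.7 to 1.8 rad are needed, in one grasp or several.
- flash_drive: chrome keyring flash drive, 60 x 24 x 8 mm with its ring, in a corner compartment or corner of the drawer; bystander, origin centre of its underside
- card_reader: white card reader block 65 x 45 x 16 mm; bystander, origin centre of its underside
- paperweight: squat green glass paperweight, 64 mm across, 31 mm high; bystander, origin centre of its underside
- eraser: white eraser in a blue sleeve 55 x 22 x 13 mm; bystander, origin centre of its underside
- level: the spirit level itself, origin at the centre of its underside, 15 mm below its centre; x lengthwise, z up
- lid: light wooden divider lid 130 (x) x 315 (y) x 10 mm, origin on its hinge, mid-width, at its underside; it reaches from y = 0 to -315 mm, top face at z = +10 mm, grey strip's centre at y = -105 mm. The levelling foot near its free end carries it: only turning the foot moves the lid.
- foot: the levelling foot; origin on its axis at the lid's top face, 32 mm below the grip point. 1 rad clockwise lifts it by 5.4 mm, slopes the lid by 20 mrad and shifts the bubble about 10 mm towards the foot. It turns stiffly (0.12 N m), stays where it is left, and has 1.2 rad to spare beyond level.
Mind the look-alikes: they are no part of the job. There is more than one size of the level; the job needs the middle-sized.

How it is judged:
By the outcome, as a careful person would: the job done as asked, in the order asked, and still so for the second after the job is handed in, while the arm keeps its last pose, push and grip.
It also fails if it takes over 72 s, if anything falls off the work surface, if the arm or the gripper's body presses on something with over 40 N, if the wrist force passes 120 N, or if a joint passes its speed limit or range.

ROBOT

A 7-joint arm with a two-finger parallel gripper is mounted at the origin on the work surface. World frame = base frame: x ahead of the robot, y to its left, z up, the work surface at z = 0. Lengths are in m, angles in rad, forces in N, time in s.
With the tool pointing down it reaches from about 0.4 to 0.875 m from the base axis. Payload 6.5 kg.
Tool frame: the origin (TCP) lies at the very end of the fingers, on their centre line; the grasp point (between the pads) lies 19 mm behind it; z points along the fingers, y is the line along which they close (so a half turn about z gives the same grasp; the last joint's range is limited). The gripper opens to 88 mm and grips with 3 to 60 N. Pads are 18 mm wide; open, the fingers measure 123 mm over their backs; the gripper's body (75 mm by 187 mm) begins 45 mm behind the grasp point.
Start: joints at [-0.066, 0.536, -0.004, 1.538, 0.003, 1.067, -0.071], TCP at [0.65, 0, 0.239] pointing down, gripper open.
Joint ranges: [-2.7, 2.7], [-0.37, 2.16], [-1.27, 1.26], [0.24, 2.4], [-1.31, 4.45], [0.19, 1.91], [-2.76, 2.76]. Speed limits (rad/s): [2.39, 2.39, 3.14, 3.14, 3.14, 3.14, 3.14].

INTERFACE

Orientations are given as a unit quaternion [x, y, z, w].
In Python, from cell import env gives the robot as it stands.
- The arm moves only by the tool jog_arm, never from a script. Its argument "plan" is one flat list of numbers, 5 for each row, row after row: the shift along the tool's x, y, z in cm, then the turn about the tool's z in degrees, then the closure, from 0 (fully open) to 1 (shut). In form: [tx, ty, tz, roll, gripper, tx, ty, tz, roll, gripper, ...]. A call has exactly 8 rows; each row shifts and turns the commanded pose from where the row before left it, along the tool's axes as they then stand; what a row does not reach is not made up. A row lasts 1/10 s, in which the tool goes at most 50 mm and 8.59 degrees, less where a joint would pass 70% of its speed; a pose out of reach is approached as far as the arm can. A call is refused whole if a number of a shift passes 5 or a number of a turn 8.59, either way. A call with a gripper value outside its range is refused whole. The fingers move at their own pace and stop on an object; "squeeze" is the grip in N (left out, the last holds). Time passes only in rows, so rows that do not move let the fingers close, or fill a call up. It gives the time, the measured TCP pose, the force, the opening and the grip force at its end, in the units of the state.
- env.state(): the state, without advancing time (a new reading comes with each control period).
- env.camera(name): name is "scene" or "side" or "wrist"; returns a dict with "pixels" (384x512x3 uint8, red, green, blue), "fx", "fy", "cx", "cy" (pixels), "R" (3x3) and "t" (3): a world point X has camera coordinates R X + t; the wrist camera has in their place "mount" (4x4, takes a point from camera to tool coordinates, whose origin is the TCP and whose axes are the flange's). Camera axes: x right, y down, z forward; pixel columns grow to the right and rows downward; lengths in m; the calibration is good to about 2 mm. A picture is of the moment at which its call begins: read the wrist's pose just before it. There is no depth.
- env.finish_job(): hands the job in; it is judged then, once.
The state is a dict: "t": time; "joints": joint angles; "qvel": joint speeds; "joint_torque": joint torques, N m; "eef_pos": TCP position; "tool_rot": TCP orientation; "ft_force": force on the tool from outside, world axes, zero at the start; "wrist_torque": the same for the moment, N m; "grip_width": opening from 0.0 (shut) to 1.0 (fully open); "grasp_force": force on a finger pad.
Only numpy, scipy, OpenCV 4.12 (cv2) and the standard library are available. Lean on these libraries where they do the work, as an engineer would, in place of code of your own. Each camera call takes 0.05 s, during which the arm holds its last target. There are 200 camera calls.

## Working session

There is one attempt and no reset: what is moved stays moved. The work goes in short steps, Python scripts to look and compute and a tool call to move; the robot and the scene stay as the last step left them, time stands still between calls to the robot, and variables do not carry over. Pictures are saved under pics/ and viewed, at most 10 in all, crops included, and the job is handed in when it is done.

Besides the shell and the picture viewer there is one more tool, called after "Call:" as name(argument=value, ...), one argument or row to a line, values as JSON. jog_arm: Moves the arm, as the interface text tells. Its arguments: {"type":"object","properties":{"plan":{"type":"array","items":{"type":"number"}},"squeeze":{"type":"number"}},"required":["plan"]}

```bash
mkdir -p pics; ls
cat > h.py <<'E'
import numpy as np, cv2
from cell import env
from scipy.spatial.transform import Rotation as Ro
def cam(n):
    s=env.state(); c=env.camera(n); c['bgr']=cv2.cvtColor(c['pixels'],cv2.COLOR_RGB2BGR)
    if 'mount' in c:
        T=np.eye(4);T[:3,:3]=Ro.from_quat(s['tool_rot']).as_matrix();T[:3,3]=s['eef_pos']
        M=np.linalg.inv(T@np.array(c['mount']));c['R']=M[:3,:3];c['t']=M[:3,3]
    c['R']=np.array(c['R']);c['t']=np.array(c['t']);return c
def ray(c,uv):
    d=c['R'].T@np.array([(uv[0]-c['cx'])/c['fx'],(uv[1]-c['cy'])/c['fy'],1]);return -c['R'].T@c['t'],d
def onz(c,uv,z):
    o,d=ray(c,uv);return o+d*(z-o[2])/d[2]
def proj(c,X):
    p=c['R']@np.array(X)+c['t'];return np.array([c['fx']*p[0]/p[2]+c['cx'],c['fy']*p[1]/p[2]+c['cy']])
E
python3 - <<'E'
from h import *
ims=[]
for n in ['scene','side','wrist']:
    c=cam(n);cv2.imwrite(f'pics/{n}0.png',c['bgr']);ims.append(c['bgr']);print(n,c['fx'],-c['R'].T@c['t'])
cv2.imwrite('pics/sc.png',cv2.resize(ims[0],(800,600),interpolation=cv2.INTER_CUBIC))
cv2.imwrite('pics/sw.png',cv2.resize(np.hstack(ims[1:]),(800,300)))
print(env.state())
E
```

```text
pics
scene 404.744314324248 [ 0.82011031 -0.57542131  0.8317784 ]
side 350.72082376316587 [0.40071665 0.69736157 0.60837129]
wrist 328.06544423095517 [0.65010977 0.06777331 0.38428933]
{'t': 0.15, 'joints': array([-0.06619499,  0.53700098, -0.00442322,  1.53859281,  0.00261708,
        1.06729394, -0.07118674]), 'qvel': array([ 0.00084305, -0.00319711,  0.00123595, -0.00127859, -0.00109733,
        0.00122537,  0.00036479]), 'joint_torque': array([ 1.87267411e-03, -5.71325254e+01,  9.91865471e-01, -2.51826882e+01,
       -5.61970426e-02,  1.52406085e-02,  1.04863441e-04]), 'eef_pos': array([ 6.49552453e-01, -2.34285062e-05,  2.38055569e-01]), 'tool_rot': array([ 7.07080272e-01,  7.07132996e-01, -4.96291477e-04, -4.11714852e-04]), 'ft_force': array([-0.27949919, -0.58380011, -1.31508072]), 'wrist_torque': array([ 0.06108315, -0.04480148,  0.02078904]), 'grasp_force': 0.0, 'grip_width': 0.9971744630840731}
```

View pics/sc.png

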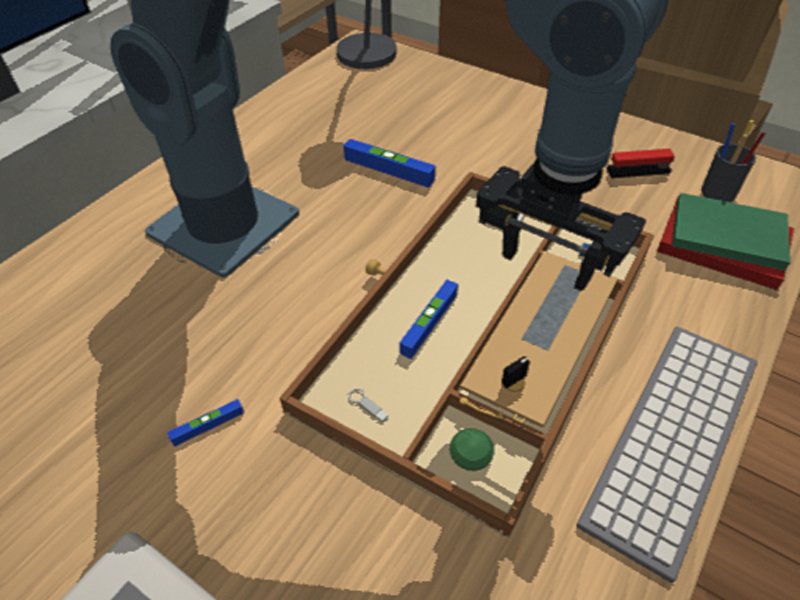

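View pics/sw.png

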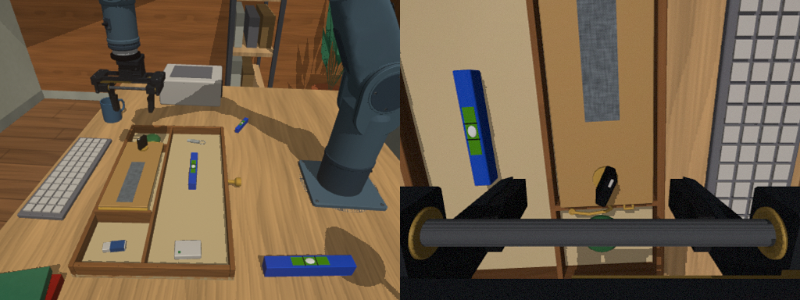

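The image shows three blue levels in the scene view (800x600): a large one on the desk at (390,162), a small one on the desk at (205,422), and one in the drawer at (430,318). The third fits, since it lies in the front compartment. I'll check its length, measure the strip and foot, and confirm it in a crop.

Run:
```python
from h import *
C={n:cam(n) for n in ['scene','side','wrist']}
def masks(c):
    h=cv2.cvtColor(c['bgr'],cv2.COLOR_BGR2HSV);H,S,V=cv2.split(h)
    blue=((H>108)&(H<128)&(S>150)&(V>60)).astype(np.uint8)
    green=((H>38)&(H<65)&(S>170)&(V>70)).astype(np.uint8)
    return blue,green,H,S,V
def comps(m,a):
    n,l,st,ce=cv2.connectedComponentsWithStats(m);return [(l==i) for i in range(1,n) if st[i,4]>a]
for n,c in C.items():
    b,g,H,S,V=masks(c)
    bb=cv2.morphologyEx(b|g,cv2.MORPH_CLOSE,np.ones((5,5)))
    for m in comps(bb,60):
        r=cv2.minAreaRect(np.argwhere(m)[:,::-1].astype(np.float32)); bp=cv2.boxPoints(r)
        L=sorted([(np.linalg.norm(onz(c,bp[i],.042)-onz(c,bp[(i+1)%4],.042))) for i in range(4)])
        gm=cv2.morphologyEx((g&m).astype(np.uint8),cv2.MORPH_CLOSE,np.ones((9,9)))
        out=''
        if gm.sum()>20:
            gr=cv2.minAreaRect(np.argwhere(gm)[:,::-1].astype(np.float32))
            gp=cv2.boxPoints(gr); W=[onz(c,p,.042)[:2] for p in gp]
            e=max([W[1]-W[0],W[2]-W[1]],key=np.linalg.norm)
            out=f'green c {np.mean(W,0).round(4)} len {np.linalg.norm(e):.4f} ang {np.degrees(np.arctan2(e[1],e[0])):.1f}'
        print(n,'blue px',np.round(r[0]),'L',np.round(L[-1],3),'W',np.round(L[0],3),out)
    gy=((S<60)&(V>70)&(V<190)).astype(np.uint8)
    gy=cv2.morphologyEx(gy,cv2.MORPH_OPEN,np.ones((3,3)))
    for m in comps(gy,300):
        r=cv2.minAreaRect(np.argwhere(m)[:,::-1].astype(np.float32));W=[onz(c,p,.06) for p in cv2.boxPoints(r)]
        a=[np.linalg.norm(W[1]-W[0]),np.linalg.norm(W[2]-W[1])]
        p=onz(c,r[0],.06)
        if .4<p[0]<.95 and max(a)<.25 : print('  grey',n,np.round(r[0],1),np.round(p,4),np.round(a,3),np.round([w[:2] for w in W],3).tolist())
c=C['wrist'];print(proj(c,[.6,0,.06]))
s=C['scene']['bgr'][160:300,170:420]; 
cv2.imwrite('pics/crop1.png',cv2.resize(s,(800,448),interpolation=cv2.INTER_CUBIC))
w=C['wrist']['bgr'][:280,40:380];cv2.imwrite('pics/crop2.png',cv2.resize(w,(728,600),interpolation=cv2.INTER_CUBIC))
```

```text
scene blue px [248. 103.] L 0.217 W 0.067 green c [0.1783 0.317 ] len 0.0786 ang 4.1
scene blue px [274. 203.] L 0.175 W 0.029 green c [0.4789 0.001 ] len 0.0599 ang 92.8
scene blue px [131. 270.] L 0.104 W 0.025 green c [ 0.3163 -0.3466] len 0.0398 ang 64.5
  grey scene [355.5 196.5] [0.6508 0.1057 0.06  ] [0.188 0.048] [[0.633, 0.02], [0.622, 0.207], [0.67, 0.199], [0.676, 0.016]]
side blue px [309. 159.] L 0.122 W 0.023 
side blue px [247. 218.] L 0.182 W 0.02 green c [0.4785 0.0006] len 0.0570 ang -87.1
side blue px [397. 340.] L 0.215 W 0.049 green c [0.177  0.3187] len 0.0856 ang -175.6
  grey side [167.  232.5] [0.6517 0.1107 0.06  ] [0.19  0.057] [[0.668, 0.188], [0.685, -0.002], [0.632, 0.019], [0.625, 0.202]]
  grey side [240. 319.] [0.4574 0.3234 0.06  ] [0.063 0.049] [[0.492, 0.301], [0.429, 0.296], [0.425, 0.345], [0.484, 0.349]]
wrist blue px [ 97. 162.] L 0.161 W 0.034 green c [0.4791 0.0006] len 0.0649 ang -86.8
  grey wrist [253.7  76.8] [0.651  0.0907 0.06  ] [0.044 0.139] [[0.626, 0.155], [0.67, 0.157], [0.679, 0.019], [0.63, 0.016]]
[203.08367828 171.73906746]
```

View pics/crop2.png

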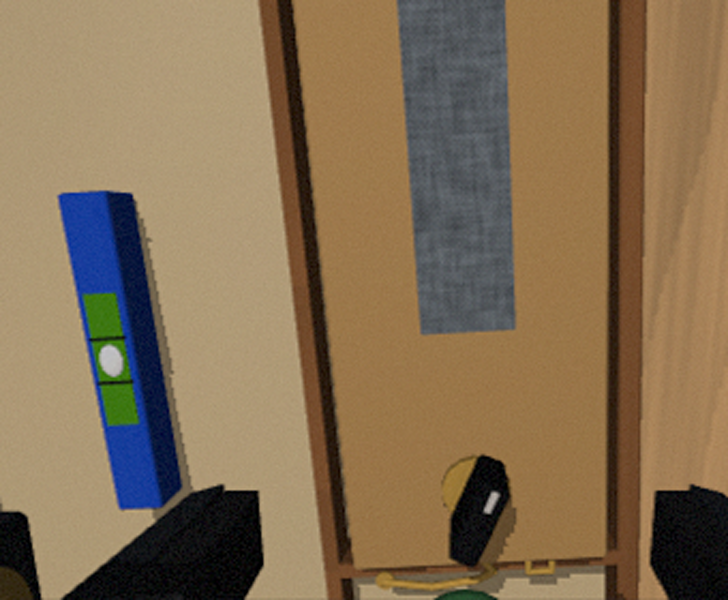

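The crop confirms the drawer level: blue stick from (60,195) to (180,505), green vial and two lines at (110,350). It measures 161 mm in the wrist view, so it is the middle size; the others are about 215 and 105 mm. It sits at about (0.479, 0.001) with its axis at 93°. The strip is at about (0.651, 0.108, 0.057), and the foot's black bar is at (480,510) in the crop.

Call:
jog_arm(
  plan=[0, -2.4, 1.2, 0, 0.4, 0, -2.4, 1.2, 0, 0.4, 0, -2.4, 1.2, 0, 0.4, 0, -2.4, 1.2, 0, 0.4, 0, -2.4, 1.2, 0, 0.4, 0, -2.4, 1.2, 0, 0.4, 0, -2.6, 1.2, 0, 0.4, 0.1, 0, 1.0, -3, 0.4],
  squeeze=20,
)

```text
t: 1.1
eef_pos: [0.4763, 0.0007, 0.1439]
tool_rot: [0.688, 0.726, -0.001, -0.001]
ft_force: [0.4, -0.7, -0.1]
grip_width: 0.6
grasp_force: 0.0
```

Run:
```python
from h import *
s=env.state();print(s['t'],s['eef_pos'],s['joints'][6],s['grip_width'])
for n in ['wrist','side']:
    c=cam(n);h=cv2.cvtColor(c['bgr'],cv2.COLOR_BGR2HSV);H,S,V=cv2.split(h)
    g=((H>38)&(H<65)&(S>170)&(V>70)).astype(np.uint8);g=cv2.morphologyEx(g,cv2.MORPH_CLOSE,np.ones((15,15)))
    N,l,st,ce=cv2.connectedComponentsWithStats(g)
    for i in range(1,N):
        if st[i,4]>60:
            W=[onz(c,p,.042)[:2] for p in cv2.boxPoints(cv2.minAreaRect(np.argwhere(l==i)[:,::-1].astype(np.float32)))]
            e=max([W[1]-W[0],W[2]-W[1]],key=np.linalg.norm)
            print(n,np.mean(W,0),np.linalg.norm(e),np.degrees(np.arctan2(e[1],e[0])))
```

```text
1.1 [0.47634394 0.00065845 0.14393953] -0.06397344209160676 0.6003339565100516
wrist [0.4794584  0.00069001] 0.06418395407896682 -86.34255839018246
side [0.47849938 0.00056628] 0.05697582173276863 -87.05723253491688
side [0.17695369 0.31868984] 0.08559431545379186 -175.56850093645707
```

Call:
jog_arm(
  plan=[0, 0.3, 2.5, 0, 0.4, 0, 0, 2.5, 0, 0.4, 0, 0, 2.5, 0, 0.4, 0, 0, 2.5, 0, 0.4, 0, 0, 1.6, 0, 0.4, 0, 0, 0.8, 0, 0.4, 0, 0, 0, 0, 0.4, 0, 0, 0, 0, 1],
)

```text
t: 2.0
eef_pos: [0.4839, 0.0011, 0.0214]
tool_rot: [0.689, 0.725, 0.0, 0.0]
ft_force: [0.3, 0.9, 0.4]
grip_width: 0.532
grasp_force: 0.0
```

Call:
jog_arm(
  plan=[0, 0, 0, 0, 1, 0, 0, 0, 0, 1, 0, 0, 0, 0, 1, 0, 0, 0, 0, 1, 0, 0, 0, 0, 1, 0, 0, 0, 0, 1, 0, 0, 0, 0, 1, 0, 0, 0, 0, 1],
)

```text
t: 2.8
eef_pos: [0.4823, 0.0011, 0.0211]
tool_rot: [0.688, 0.725, -0.0, -0.0]
ft_force: [-3.8, -0.5, 7.9]
grip_width: 0.27
grasp_force: 20.0
```

Call:
jog_arm(
  plan=[0, 0, -0.5, 0, 1, 0, 0, -1.5, 0, 1, 0, 0, -2, 0, 1, 0, 0, -2, 0, 1, 0.4, 0.8, -2, 0, 1, 0.8, 1.2, -2, 0, 1, 1, 2, 0, 0, 1, 1.3, 2.3, 0, 0, 1],
)

```text
t: 3.6
eef_pos: [0.5451, 0.0392, 0.1219]
tool_rot: [0.689, 0.725, 0.001, 0.001]
ft_force: [0.8, 0.4, -1.5]
grip_width: 0.267
grasp_force: 20.0
```

Call:
jog_arm(
  plan=[1.3, 2.2, 0, 0, 1, 1.3, 2.2, 0, 0, 1, 1.3, 2.2, 0, 0, 1, 1.3, 2.2, 0, 0, 1, 0.7, 1.3, 0, 0, 1, 0.4, 1, 0, 0, 1, 0, 0, 0, 0, 1, 0, 0, 0, 0, 1],
)

```text
t: 4.4
eef_pos: [0.6512, 0.1078, 0.1206]
tool_rot: [0.688, 0.725, -0.0, -0.0]
ft_force: [-0.6, -0.8, -2.1]
grip_width: 0.273
grasp_force: 20.0
```

```bash
cat > m.py <<'E'
from h import *
s=env.state();print(s['t'],s['eef_pos'].round(4),'yaw',np.degrees(2*np.arctan2(s['tool_rot'][1],s['tool_rot'][0])),s['joints'][6],s['grip_width'])
ims=[]
for n in ['scene','side','wrist']:
    c=cam(n);h=cv2.cvtColor(c['bgr'],cv2.COLOR_BGR2HSV);H,S,V=cv2.split(h);ims.append(c['bgr'])
    gy=((S<70)&(V>60)&(V<190)).astype(np.uint8);gy=cv2.morphologyEx(gy,cv2.MORPH_OPEN,np.ones((3,3)))
    a=proj(c,[.63,-.06,.058]);
    N,l,st,ce=cv2.connectedComponentsWithStats(gy)
    for i in range(1,N):
        p=onz(c,ce[i],.0575)
        if st[i,4]>250 and .58<p[0]<.72 and -.02<p[1]<.25:
            cn=cv2.boxPoints(cv2.minAreaRect(np.argwhere(l==i)[:,::-1].astype(np.float32)))
            print(n,'grey',p.round(4),[onz(c,q,.0575)[:2].round(3).tolist() for q in cn])
    b=((H>108)&(H<128)&(S>150)&(V>60)|(H>38)&(H<65)&(S>170)&(V>70)).astype(np.uint8)
    g=((H>38)&(H<65)&(S>170)&(V>60)).astype(np.uint8);g=cv2.morphologyEx(g,cv2.MORPH_CLOSE,np.ones((11,11)))
    N,l,st,ce=cv2.connectedComponentsWithStats(g)
    for i in range(1,N):
        p=onz(c,ce[i],.088)
        if st[i,4]>40 and .55<p[0]<.72 and 0<p[1]<.25: print(n,'green',p.round(4),st[i,4])
cv2.imwrite('pics/m%.1f.png'%s['t'],cv2.resize(np.vstack([np.hstack(ims[:2]),np.hstack([ims[2],ims[2]*0])]),(800,600)))
print('pics/m%.1f.png'%s['t'])
E
python3 m.py; cp pics/m*.png pics/look.png
```

```text
4.4 [0.6512 0.1078 0.1206] yaw 92.9968507986223 -0.19743856240162078 0.27278774931399485
scene grey [0.6566 0.0702 0.0575] [[0.632, 0.022], [0.624, 0.167], [0.672, 0.158], [0.675, 0.017]]
scene green [0.6383 0.1539 0.088 ] 49
side grey [0.6474 0.1216 0.0575] [[0.669, 0.186], [0.688, -0.005], [0.634, 0.016], [0.625, 0.2]]
side green [0.6787 0.0439 0.088 ] 91
wrist grey [0.6346 0.1657 0.0575] [[0.623, 0.197], [0.668, 0.199], [0.676, 0.094], [0.625, 0.091]]
wrist grey [0.6555 0.0365 0.0575] [[0.595, 0.046], [0.714, 0.053], [0.717, 0.027], [0.595, 0.021]]
wrist green [0.6519 0.1004 0.088 ] 3109
wrist green [0.6552 0.0382 0.088 ] 700
pics/m4.4.png
```

View pics/look.png

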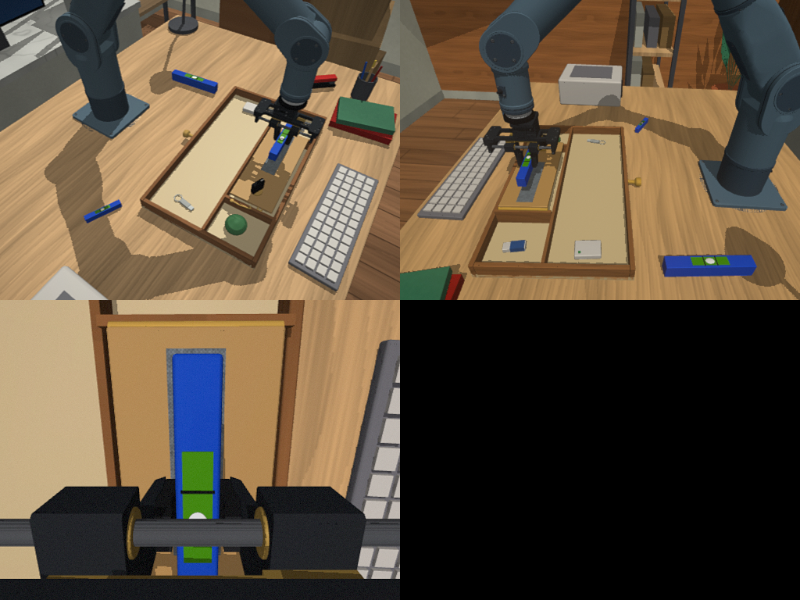

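The image shows the level held above the strip and centred over it in x, with the far strip edge visible at (196,350) in the wrist panel. That edge gives a strip centre of (0.650, 0.108). Lowering.

Call:
jog_arm(
  plan=[0, -0.1, 1.5, 0, 1, 0, 0, 1.5, 0, 1, 0, 0, 1, 0, 1, 0, 0, 0.5, 0, 1, 0, 0, 0.3, 0, 1, 0, 0, 0.2, 0, 1, 0, 0, 0, 0, 1, 0, 0, 0, 0, 1],
)

```text
t: 5.35
eef_pos: [0.6494, 0.1075, 0.0727]
tool_rot: [0.688, 0.725, -0.001, -0.001]
ft_force: [-10.9, -3.3, 18.4]
grip_width: 0.271
grasp_force: 20.0
```

Call:
jog_arm(
  plan=[0, 0, -0.1, 0, 1, 0, 0, 0, 0, 1, 0, 0, 0, 0, 0.5, 0, 0, 0, 0, 0.5, 0, 0, 0, 0, 0.5, 0, 0, 0, 0, 0.5, 0, 0, 0, 0, 0.5, 0, 0, 0, 0, 0.5],
)

```text
t: 6.15
eef_pos: [0.6506, 0.1081, 0.0716]
tool_rot: [0.688, 0.725, -0.0, -0.0]
ft_force: [0.9, -0.2, -0.2]
grip_width: 0.5
grasp_force: 0.0
```

Call:
jog_arm(
  plan=[0, 0, -1, 0, 0.5, 0, 0, -2, 0, 0.5, 0, 0, -2.5, 0, 0.5, 0, 0, -2.5, 0, 0.5, -2, 0, -2, 0, 0.5, -2.5, 0, 0, 0, 0.5, -2.5, 0, 0, 0, 0.5, -2.5, 0, 0, 0, 0.5],
)

```text
t: 6.95
eef_pos: [0.6559, 0.0123, 0.1729]
tool_rot: [0.688, 0.725, 0.0, 0.0]
ft_force: [-0.1, -1.0, 0.3]
grip_width: 0.502
grasp_force: 0.0
```

Call:
jog_arm(
  plan=[-2.5, 0, 0, 0, 0.5, -2.5, 0, 0, 0, 0.5, -2, 0, 0, 0, 0.5, 0, 0, 0, 0, 0.5, 0, 0, 0, 0, 0.5, 0, 0, 0, 0, 0.5, 0, 0, 0, 0, 0.5, 0, 0, 0, 0, 0.5],
)

```text
t: 7.75
eef_pos: [0.6593, -0.0554, 0.1718]
tool_rot: [0.688, 0.726, 0.0, -0.0]
ft_force: [-0.3, 0.2, 0.0]
grip_width: 0.502
grasp_force: 0.0
```

```bash
python3 m.py; cp pics/m7*.png pics/look2.png
```

```text
7.75 [ 0.6593 -0.0554  0.1718] yaw 93.09824725085784 0.06308434772504817 0.5015575912827229
side grey [0.6395 0.1283 0.0575] [[0.673, 0.183], [0.643, 0.009], [0.596, 0.047], [0.632, 0.209]]
side green [0.6523 0.0995 0.088 ] 90
wrist grey [0.6366 0.0474 0.0575] [[0.629, 0.08], [0.647, 0.082], [0.652, 0.018], [0.633, 0.017]]
wrist grey [0.6712 0.0484 0.0575] [[0.659, 0.019], [0.658, 0.083], [0.675, 0.083], [0.677, 0.019]]
pics/m7.8.png
```

View pics/look2.png

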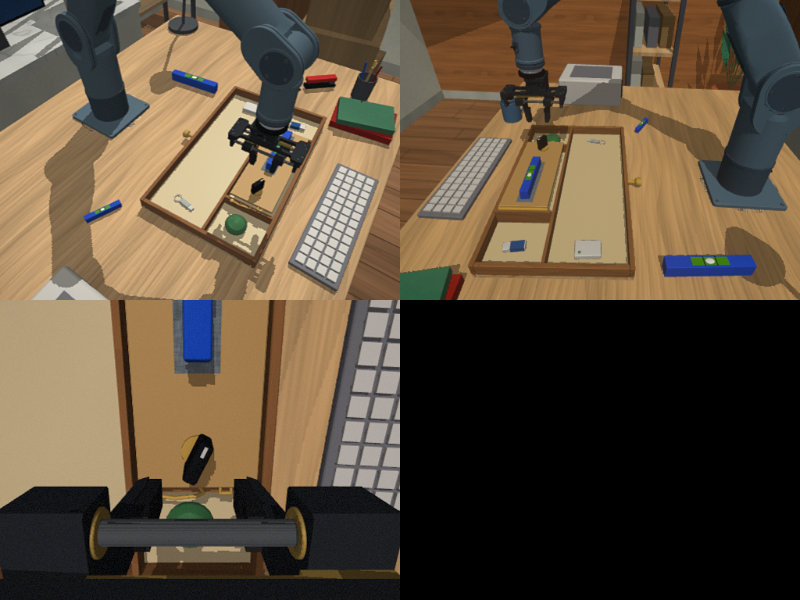

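The level lies flat on the strip, at (197,340) in the wrist panel. The foot's bar is at (198,460) there. A close crop will give me its corners.

Run:
```python
from h import *
c=cam('wrist');w=c['bgr'][150:250,210:310]
cv2.imwrite('pics/foot.png',cv2.resize(np.clip(w.astype(float)*1.8,0,255).astype(np.uint8),(600,600),interpolation=cv2.INTER_CUBIC))
for z in(.06,.10):print([onz(c,(210+u/6,150+v/6),z)[:2].round(4).tolist() for u,v in((0,0),(600,0),(0,600),(600,600))])
```

```text
[[0.6245, -0.0266], [0.7032, -0.0224], [0.6261, -0.1125], [0.7117, -0.108]]
[[0.6294, -0.0207], [0.6959, -0.0172], [0.6308, -0.0933], [0.7031, -0.0895]]
```

View pics/foot.png

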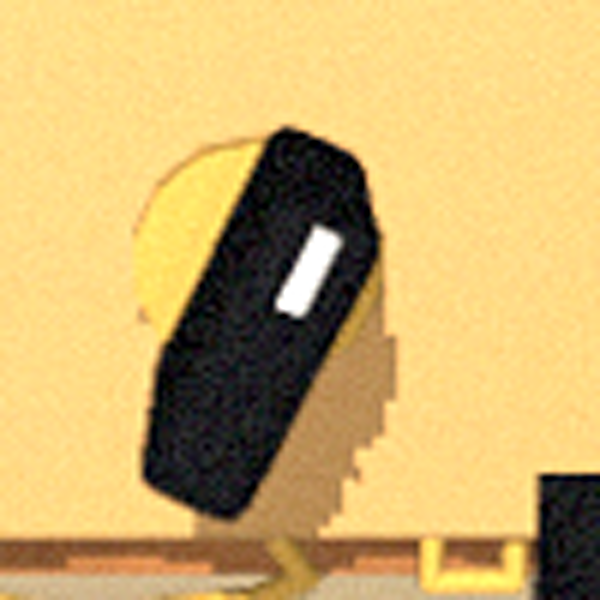

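In the crop, the bar's top face has corners (145,480), (235,520), (380,245), (290,205). That puts the foot axis at about (0.660, -0.061) with the bar at 67°, which matches the point expected 167 mm from the strip centre.

Call:
jog_arm(
  plan=[-0.6, 0, 0, 0, 0.3, 0, 0, 0, 8, 0.3, 0, 0, 0.5, 8, 0.3, 0, 0, 1, 8, 0.3, 0, 0, 1.5, 2, 0.3, 0, 0, 2, 0, 0.3, 0, 0, 2, 0, 0.3, 0, 0, 1, 0, 0.3],
  squeeze=30,
)

```text
t: 8.75
eef_pos: [0.6581, -0.0629, 0.0892]
tool_rot: [0.833, 0.553, -0.001, -0.001]
ft_force: [-0.3, -0.9, -1.3]
grip_width: 0.698
grasp_force: 0.0
```

Call:
jog_arm(
  plan=[0, 0, 1.2, 0, 0.3, 0, 0, 0.8, 0, 0.3, 0, 0, 0, 0, 0.3, 0, 0, 0, 0, 1, 0, 0, 0, 0, 1, 0, 0, 0, 0, 1, 0, 0, 0, 0, 1, 0, 0, 0, 0, 1],
)

```text
t: 9.55
eef_pos: [0.6597, -0.0627, 0.072]
tool_rot: [0.834, 0.552, 0.0, 0.0]
ft_force: [0.3, 0.0, 0.2]
grip_width: 0.271
grasp_force: 0.0
```

Call:
jog_arm(
  plan=[0, 0, 0, 0, 1, 0, 0, 0, 0, 1, 0, 0, 0, 0, 1, 0, 0, 0, 0, 1, 0, 0, 0, 0, 1, 0, 0, 0, 0, 1, 0, 0, 0, 0, 1, 0, 0, 0, 0, 1],
)

```text
t: 10.35
eef_pos: [0.6586, -0.0622, 0.0717]
tool_rot: [0.834, 0.552, -0.001, -0.001]
ft_force: [-4.9, 1.1, 6.5]
grip_width: 0.158
grasp_force: 30.0
```

```bash
cat > b.py <<'E'
from h import *
s=env.state();print(s['t'],s['eef_pos'].round(4),'yaw',np.degrees(2*np.arctan2(s['tool_rot'][1],s['tool_rot'][0])).round(1),'j7',s['joints'][6].round(2),s['grip_width'].round(3),s['ft_force'].round(1),s['wrist_torque'].round(2))
import sys
for n in (sys.argv[1:] or ['side','wrist','scene']):
    c=cam(n);H,S,V=cv2.split(cv2.cvtColor(c['bgr'],cv2.COLOR_BGR2HSV))
    g=((H>38)&(H<65)&(S>150)&(V>60)).astype(np.uint8)
    w=((S<90)&(V>150)).astype(np.uint8)
    ctr=proj(c,[.650,.108,.09]);m=np.zeros_like(g);k=np.array([proj(c,q) for q in [[.630,.06,.09],[.670,.06,.09],[.670,.155,.09],[.630,.155,.09]]]).astype(np.int32);cv2.fillConvexPoly(m,k,1)
    g&=m;w&=cv2.morphologyEx(g,cv2.MORPH_CLOSE,np.ones((15,15)))
    cv2.imwrite('pics/b_%s_%.2f.png'%(n,s['t']),c['bgr'])
    if g.sum()<30: print(n,'hidden');continue
    if w.sum()<4: print(n,'no bubble');continue
    zt=.0905
    G=np.argwhere(g|w)[:,::-1]; P=np.array([onz(c,q,zt)[:2] for q in G]); B=np.array([onz(c,q,zt)[:2] for q in np.argwhere(w)[:,::-1]])
    a=np.array([np.cos(np.radians(93)),np.sin(np.radians(93))]); t=P@a
    lo,hi=np.percentile(t,[1,99]); bc=(B@a).mean()
    print(n,'green len',(hi-lo).round(4),'n',len(G),'bubble',len(B),'offset mm (+ hinge)',1000*(bc-(lo+hi)/2).round(5),'vial ctr',P.mean(0).round(4))
E
python3 b.py
```

```text
Traceback (most recent call last):
  File "b.py", line 2, in <module>
    s=env.state();print(s['t'],s['eef_pos'].round(4),'yaw',np.degrees(2*np.arctan2(s['tool_rot'][1],s['tool_rot'][0])).round(1),'j7',s['joints'][6].round(2),s['grip_width'].round(3),s['ft_force'].round(1),s['wrist_torque'].round(2))
                                                                                                                                                             ^^^^^^^^^^^^^^^^^^^^^
AttributeError: 'float' object has no attribute 'round'
```

Gripped: the opening is 13.9 mm, matching the 14 mm bar. Reading the bubble.

```bash
sed -i "s/s\['grip_width'\].round(3)/s['grip_width']/" b.py; python3 b.py; ls pics/b_*
```

```text
10.35 [ 0.6586 -0.0622  0.0717] yaw 67.0 j7 -0.31 0.15780317489739348 [-4.9  1.1  6.5] [0.32 1.21 0.16]
side green len 0.0596 n 96 bubble 17 offset mm (+ hinge) 10.05 vial ctr [0.6507 0.102 ]
wrist hidden
scene hidden
pics/b_scene_10.35.png
pics/b_side_10.35.png
pics/b_wrist_10.35.png
```

Call:
jog_arm(
  plan=[0, 0, 0, 4, 1, 0, 0, -0.1, 8, 1, 0, 0, -0.1, 8, 1, 0, 0, 0, 4, 1, 0, 0, 0, 0, 1, 0, 0, 0, 0, 1, 0, 0, 0, 0, 1, 0, 0, 0, 0, 1],
)

```text
t: 11.3
eef_pos: [0.6578, -0.0615, 0.074]
tool_rot: [0.93, 0.367, -0.002, -0.002]
ft_force: [-8.5, 3.3, 10.8]
grip_width: 0.157
grasp_force: 30.0
```

```bash
python3 b.py side
```

```text
11.3 [ 0.6578 -0.0615  0.074 ] yaw 43.0 j7 -0.65 0.15717135411971933 [-8.5  3.3 10.8] [0.64 2.06 0.  ]
side green len 0.0565 n 94 bubble 17 offset mm (+ hinge) 8.19 vial ctr [0.6513 0.1015]
```

Call:
jog_arm(
  plan=[-0.1, -0.1, -0.1, 4, 1, 0, 0, -0.1, 8, 1, 0, 0, -0.1, 8, 1, 0, 0, 0, 4, 1, 0, 0, 0, 0, 1, 0, 0, 0, 0, 1, 0, 0, 0, 0, 1, 0, 0, 0, 0, 1],
)

```text
t: 12.15
eef_pos: [0.6572, -0.0605, 0.0764]
tool_rot: [0.986, 0.166, -0.001, -0.001]
ft_force: [-4.5, 5.1, 3.2]
grip_width: 0.155
grasp_force: 30.0
```

Call:
jog_arm(
  plan=[0, 0, 0, 0, 1, 0, 0, 0, 0, 1, 0, 0, 0, 0, 1, 0, 0, 0, 0, 1, 0, 0, 0, 0, 1, 0, 0, 0, 0, 1, 0, 0, 0, 0, 1, 0, 0, 0, 0, 1],
)

```text
t: 12.95
eef_pos: [0.6572, -0.0605, 0.0764]
tool_rot: [0.986, 0.166, -0.001, -0.001]
ft_force: [-3.5, 3.7, 4.1]
grip_width: 0.157
grasp_force: 30.0
```

Call:
jog_arm(
  plan=[0, 0, 0, 0, 1, 0, 0, 0, 0, 1, 0, 0, 0, 0, 1, 0, 0, 0, 0, 1, 0, 0, 0, 0, 1, 0, 0, 0, 0, 1, 0, 0, 0, 0, 1, 0, 0, 0, 0, 1],
)

```text
t: 13.75
eef_pos: [0.6572, -0.0605, 0.0764]
tool_rot: [0.986, 0.166, -0.001, -0.001]
ft_force: [-3.4, 3.9, 3.2]
grip_width: 0.158
grasp_force: 30.0
```

```bash
python3 b.py side scene
```

```text
13.75 [ 0.6572 -0.0605  0.0764] yaw 19.1 j7 -0.99 0.15839953482492317 [-3.4  3.9  3.2] [ 0.89  1.21 -0.12]
side green len 0.0601 n 89 bubble 14 offset mm (+ hinge) 4.43 vial ctr [0.6519 0.1009]
scene hidden
```

Call:
jog_arm(
  plan=[0, -0.1, -0.1, 4, 1, 0, 0, -0.1, 8, 1, 0, 0, -0.1, 8, 1, 0, 0, 0, 4, 1, 0, 0, 0, 0, 1, 0, 0, 0, 0, 1, 0, 0, 0, 0, 1, 0, 0, 0, 0, 1],
)

```text
t: 14.65
eef_pos: [0.657, -0.0594, 0.0788]
tool_rot: [0.999, -0.042, -0.001, -0.001]
ft_force: [-1.4, 4.5, -3.1]
grip_width: 0.155
grasp_force: 30.0
```

Call:
jog_arm(
  plan=[0, 0, 0, 0, 1, 0, 0, 0, 0, 1, 0, 0, 0, 0, 1, 0, 0, 0, 0, 1, 0, 0, 0, 0, 1, 0, 0, 0, 0, 1, 0, 0, 0, 0, 1, 0, 0, 0, 0, 1],
)

```text
t: 15.45
eef_pos: [0.657, -0.0594, 0.0788]
tool_rot: [0.999, -0.042, -0.001, -0.001]
ft_force: [-1.9, 5.4, -2.2]
grip_width: 0.152
grasp_force: 30.0
```

Call:
jog_arm(
  plan=[0, 0, 0, 0, 1, 0, 0, 0, 0, 1, 0, 0, 0, 0, 1, 0, 0, 0, 0, 1, 0, 0, 0, 0, 1, 0, 0, 0, 0, 1, 0, 0, 0, 0, 1, 0, 0, 0, 0, 1],
)

```text
t: 16.25
eef_pos: [0.657, -0.0593, 0.0787]
tool_rot: [0.999, -0.042, -0.001, -0.001]
ft_force: [-1.5, 5.4, -3.4]
grip_width: 0.155
grasp_force: 30.0
```

```bash
python3 b.py side
python3 - <<'E'
import cv2,glob
f=sorted(glob.glob('pics/b_side_1*.png'))
from h import *
c=cv2.imread(f[-1]);cv2.imwrite('pics/zs.png',cv2.resize(c[190:270,130:210],(600,600),interpolation=cv2.INTER_CUBIC))
print(f)
E
```

```text
16.25 [ 0.657  -0.0593  0.0787] yaw -4.8 j7 -1.33 0.1547352041184354 [-1.5  5.4 -3.4] [ 1.09  0.75 -0.13]
side green len 0.0602 n 97 bubble 17 offset mm (+ hinge) -1.34 vial ctr [0.6518 0.1014]
['pics/b_side_10.35.png', 'pics/b_side_11.30.png', 'pics/b_side_13.75.png', 'pics/b_side_16.25.png']
```

View pics/zs.png

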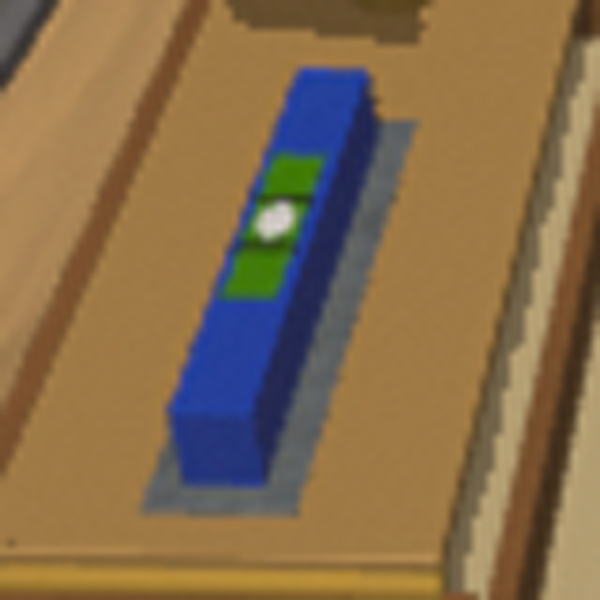

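The enlarged view shows the bubble at (275,220), between lines at (282,200) and (270,246), so it is nearly centred. I'll let go of the foot, rise, and look from close above with the wrist camera.

Call:
jog_arm(
  plan=[0, 0, 0, 0, 0.5, 0, 0, 0, 0, 0.5, 0, 0, 0, 0, 0.5, 0, 0, 0, 0, 0.5, 0, 0, -1, 0, 0.5, 0, 0, -2, 0, 0.5, 0, 0, -2.5, 0, 0.5, 0, 0, -2.5, -4, 0.5],
)

```text
t: 17.1
eef_pos: [0.6579, -0.0619, 0.1612]
tool_rot: [1.0, -0.008, 0.0, 0.0]
ft_force: [0.4, 0.5, 0.4]
grip_width: 0.495
grasp_force: 0.0
```

Call:
jog_arm(
  plan=[0, 0, -2, -8, 0.5, 0, 0, 0, -8, 0.5, 0, 0, 0, -8, 0.5, 0, 0, 0, -8, 0.5, 0, 0, 0, -8, 0.5, 0, 0, 0, -8, 0.5, 0, 0, 0, -8, 0.5, 0, 0, 0, -8, 0.5],
)

```text
t: 17.9
eef_pos: [0.658, -0.0622, 0.1807]
tool_rot: [0.851, 0.525, 0.0, 0.001]
ft_force: [1.1, -0.4, 1.1]
grip_width: 0.499
grasp_force: 0.0
```

Call:
jog_arm(
  plan=[0, 0, 0, -8, 0.5, 0, 0, 0, -8, 0.5, 0, 0, 0, -8, 0.5, 0, 0, 0, -6, 0.5, 1, 0, 0, 0, 0.5, 2, 0, 0, 0, 0.5, 2.5, 0, 0, 0, 0.5, 2, 0, 0, 0, 0.5],
)

```text
t: 18.7
eef_pos: [0.6539, 0.0155, 0.1803]
tool_rot: [0.689, 0.725, 0.0, -0.0]
ft_force: [-0.1, 0.5, -0.3]
grip_width: 0.501
grasp_force: 0.0
```

Call:
jog_arm(
  plan=[1, 0, 0, 0, 0.5, 0, 0, 0, 0, 0.5, 0, 0, 0, 0, 0.5, 0, 0, 0, 0, 0.5, 0, 0, 0, 0, 0.5, 0, 0, 0, 0, 0.5, 0, 0, 0, 0, 0.5, 0, 0, 0, 0, 0.5],
)

```text
t: 19.5
eef_pos: [0.6534, 0.023, 0.1797]
tool_rot: [0.688, 0.725, -0.0, 0.0]
ft_force: [0.4, 0.4, -0.2]
grip_width: 0.5
grasp_force: 0.0
```

```bash
python3 b.py wrist side
python3 - <<'E'
import cv2,glob
f=sorted(glob.glob('pics/b_wrist_*.png'))[-1]
cv2.imwrite('pics/zw.png',cv2.imread(f))
E
```

```text
19.5 [0.6534 0.023  0.1797] yaw 93.0 j7 -0.04 0.5003345776362434 [ 0.4  0.4 -0.2] [ 0.02  0.01 -0.02]
wrist green len 0.0665 n 2069 bubble 88 offset mm (+ hinge) -2.14 vial ctr [0.6507 0.1107]
side green len 0.0602 n 95 bubble 17 offset mm (+ hinge) -1.34 vial ctr [0.6519 0.1013]
```

View pics/zw.png

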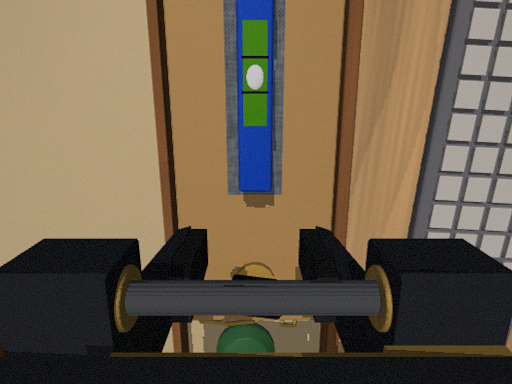

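The wrist picture shows the window from row 20 to 126, lines at about rows 57 and 92, and the bubble at about (255,77). That is slightly towards the foot. I'll measure it properly before correcting.

```bash
cat > p.py <<'E'
from h import *
for k in range(2):
    c=cam('wrist');H,S,V=[x.astype(float) for x in cv2.split(cv2.cvtColor(c['bgr'],cv2.COLOR_BGR2HSV))]
    g=((H>38)&(H<65)&(S>150)&(V>60)).astype(np.uint8);m=np.zeros_like(g)
    q=np.array([proj(c,p) for p in [[.630,.06,.09],[.675,.06,.09],[.670,.165,.09],[.630,.165,.09]]]).astype(np.int32);cv2.fillConvexPoly(m,q,1);g&=m
    r=cv2.boundingRect(cv2.morphologyEx(g,cv2.MORPH_OPEN,np.ones((3,3))));x,y,w,h=r
    sl=(slice(y,y+h),slice(x,x+w));wh=np.argwhere((S[sl]<130)&(V[sl]>120));
    dark=V[sl][:,[2,3,-4,-3]].mean(1);ln=[i for i in range(h) if dark[i]<.65*np.median(dark)]
    print(r,'bubble n',len(wh),'row',wh.mean(0)[0],wh[:,0].min(),wh[:,0].max(),'lines',ln,'mid',(h-1)/2,'px/mm',h/66)
E
python3 p.py
```

```text
(243, 21, 24, 105) bubble n 373 row 55.72386058981233 43 68 lines [35, 36, 37, 71, 72] mid 52.0 px/mm 1.5909090909090908
(243, 21, 24, 105) bubble n 373 row 55.78552278820376 43 68 lines [35, 36, 37, 71, 72] mid 52.0 px/mm 1.5909090909090908
```

The bubble is about 1.7 mm towards the foot. That is in tolerance but leaves little margin, and there is plenty of time, so I'll turn the foot back 9°.

Call:
jog_arm(
  plan=[-1.4, 0, 0, 0, 0.5, -2.5, 0, 0, 0, 0.5, -2.5, 0, 0, 0, 0.5, -2, 0, 0, 0, 0.5, 0, 0, 0, 8, 0.5, 0, 0, 0, 8, 0.5, 0, 0, 0, 8, 0.5, 0, 0, 0, 8, 0.5],
)

```text
t: 20.5
eef_pos: [0.6577, -0.0622, 0.1798]
tool_rot: [0.863, 0.505, -0.0, 0.0]
ft_force: [0.6, -0.2, -1.3]
grip_width: 0.501
grasp_force: 0.0
```

Call:
jog_arm(
  plan=[0, 0, 0, 8, 0.5, 0, 0, 0, 8, 0.5, 0, 0, 0, 8, 0.5, 0, 0, 0, 8, 0.5, 0, 0, 0, 8, 0.5, 0, 0, 0, 8, 0.5, 0, 0, 0, 8, 0.5, 0, 0, 0, 8, 0.5],
)

```text
t: 21.3
eef_pos: [0.6577, -0.062, 0.1799]
tool_rot: [1.0, -0.029, 0.0, 0.0]
ft_force: [0.3, 0.3, -0.4]
grip_width: 0.499
grasp_force: 0.0
```

Call:
jog_arm(
  plan=[0, 0, 1, 2, 0.5, 0, 0, 2, 0, 0.5, 0, 0, 2.5, 0, 0.5, 0, 0, 2.5, 0, 0.5, 0, 0, 1.4, 0, 0.5, 0, 0, 0.6, 0, 0.5, 0, 0, 0, 0, 0.5, 0, 0, 0, 0, 1],
)

```text
t: 22.1
eef_pos: [0.6585, -0.0611, 0.0807]
tool_rot: [0.999, -0.043, 0.001, 0.0]
ft_force: [0.8, -0.1, -0.3]
grip_width: 0.434
grasp_force: 0.0
```

Call:
jog_arm(
  plan=[0, 0, 0, 0, 1, 0, 0, 0, 0, 1, 0, 0, 0, 0, 1, 0, 0, 0, 0, 1, 0, 0, 0, 0, 1, 0, 0, 0, 0, 1, 0, 0, 0, 0, 1, 0, 0, 0, 0, 1],
)

```text
t: 22.9
eef_pos: [0.6583, -0.0595, 0.0803]
tool_rot: [0.999, -0.043, 0.0, -0.001]
ft_force: [-0.8, 4.7, 5.7]
grip_width: 0.162
grasp_force: 30.0
```

Call:
jog_arm(
  plan=[0, 0, 0, -5, 1, 0, 0, 0, -4, 1, 0, 0, 0, 0, 1, 0, 0, 0, 0, 1, 0, 0, 0, 0, 1, 0, 0, 0, 0, 0.5, 0, 0, 0, 0, 0.5, 0, 0, 0, 0, 0.5],
)

```text
t: 23.7
eef_pos: [0.6573, -0.062, 0.0796]
tool_rot: [0.999, 0.034, -0.0, 0.001]
ft_force: [0.4, 0.5, -0.5]
grip_width: 0.402
grasp_force: 0.0
```

Call:
jog_arm(
  plan=[0, 0, 0, 0, 0.5, 0, 0, -1, 0, 0.5, 0, 0, -2.5, 0, 0.5, 0, 0, -2.5, 0, 0.5, 0, 0, -2.5, 0, 0.5, 0, 0, -1.5, -8, 0.5, 0, 0, 0, -8, 0.5, 0, 0, 0, -8, 0.5],
)

```text
t: 24.5
eef_pos: [0.6583, -0.061, 0.1814]
tool_rot: [0.97, 0.245, 0.001, 0.0]
ft_force: [0.1, -0.4, -1.2]
grip_width: 0.498
grasp_force: 0.0
```

Call:
jog_arm(
  plan=[0, 0, 0, -8, 1, 0, 0, 0, -8, 1, 0, 0, 0, -8, 1, 0, 0, 0, -8, 1, 0, 0, 0, -8, 1, 0, 0, 0, -8, 1, 0, 0, 0, -8, 1, 0, 0, 0, -8, 1],
)

```text
t: 25.3
eef_pos: [0.6578, -0.0612, 0.1806]
tool_rot: [0.693, 0.721, -0.0, 0.0]
ft_force: [0.3, -0.5, 0.2]
grip_width: 0.004
grasp_force: 0.0
```

Call:
jog_arm(
  plan=[1, 0, 0, -1, 1, 2, 0, 0, 0, 1, 2.5, 0, 0, 0, 1, 2, 0, 0, 0, 1, 0.9, 0, 0, 0, 1, 0, 0, 0, 0, 1, 0, 0, 0, 0, 1, 0, 0, 0, 0, 1],
)

```text
t: 26.1
eef_pos: [0.6536, 0.0214, 0.1798]
tool_rot: [0.689, 0.724, -0.0, 0.0]
ft_force: [-0.2, -0.8, -0.2]
grip_width: 0.006
grasp_force: 0.0
```

```bash
python3 p.py; python3 b.py wrist side
```

```text
(243, 18, 23, 105) bubble n 381 row 53.826771653543304 41 104 lines [35, 36, 37, 71, 72, 73] mid 52.0 px/mm 1.5909090909090908
(243, 18, 24, 105) bubble n 384 row 53.979166666666664 22 104 lines [36, 37, 71, 72, 73] mid 52.0 px/mm 1.5909090909090908
26.2 [0.6536 0.0217 0.1797] yaw 92.9 j7 -0.04 0.003965056918309621 [-0.8  0.6 -0.9] [0.   0.04 0.01]
wrist green len 0.067 n 2044 bubble 99 offset mm (+ hinge) 0.19 vial ctr [0.6507 0.1103]
side green len 0.0602 n 98 bubble 18 offset mm (+ hinge) 0.87 vial ctr [0.6522 0.1012]
```

The bubble is centred: row 53.9 against 54 midway between the lines. Now I'll press with closed fingers 45 mm foot-side of the centre, so the vial stays visible.

Call:
jog_arm(
  plan=[1.4, 0.2, 0, 0, 1, 2, 0, 0, 0, 1, 1, 0, 1.5, 0, 1, 0, 0, 2, 0, 1, 0, 0, 2, 0, 1, 0, 0, 1.5, 0, 1, 0, 0, 0.7, 0, 1, 0, 0, 0, 0, 1],
)

```text
t: 27.1
eef_pos: [0.6525, 0.0672, 0.1014]
tool_rot: [0.688, 0.725, -0.001, -0.001]
ft_force: [-0.2, -0.6, 0.1]
grip_width: 0.002
grasp_force: 0.0
```

Call:
jog_arm(
  plan=[0, 0, 0.1, 0, 1, 0, 0, 0.1, 0, 1, 0, 0, 0.1, 0, 1, 0, 0, 0.1, 0, 1, 0, 0, 0, 0, 1, 0, 0, 0, 0, 1, 0, 0, 0, 0, 1, 0, 0, 0, 0, 1],
)

```text
t: 27.9
eef_pos: [0.6533, 0.0673, 0.0988]
tool_rot: [0.688, 0.725, 0.0, 0.0]
ft_force: [0.1, 0.6, 0.2]
grip_width: 0.002
grasp_force: 0.0
```

Call:
jog_arm(
  plan=[0, 0, 0.1, 0, 1, 0, 0, 0.1, 0, 1, 0, 0, 0.1, 0, 1, 0, 0, 0.1, 0, 1, 0, 0, 0, 0, 1, 0, 0, 0, 0, 1, 0, 0, 0, 0, 1, 0, 0, 0, 0, 1],
)

```text
t: 28.7
eef_pos: [0.6534, 0.0672, 0.0964]
tool_rot: [0.688, 0.725, 0.0, 0.0]
ft_force: [-4.9, -1.3, 13.2]
grip_width: 0.006
grasp_force: 6.6
```

Call:
jog_arm(
  plan=[0, -0.05, -0.03, 0, 1, 0, 0, 0, 0, 1, 0, 0, 0, 0, 1, 0, 0, 0, 0, 1, 0, 0, 0, 0, 1, 0, 0, 0, 0, 1, 0, 0, 0, 0, 1, 0, 0, 0, 0, 1],
)

```text
t: 29.5
eef_pos: [0.6533, 0.0673, 0.0964]
tool_rot: [0.688, 0.725, 0.0, 0.0]
ft_force: [-3.4, 0.2, 9.6]
grip_width: 0.004
grasp_force: 4.9
```

Call:
jog_arm(
  plan=[0, 0, 0, 0, 1, 0, 0, 0, 0, 1, 0, 0, 0, 0, 1, 0, 0, 0, 0, 1, 0, 0, 0, 0, 1, 0, 0, 0, 0, 1, 0, 0, 0, 0, 1, 0, 0, 0, 0, 1],
)

```text
t: 30.3
eef_pos: [0.6533, 0.0672, 0.0964]
tool_rot: [0.688, 0.725, 0.0, 0.0]
ft_force: [-2.8, 0.4, 10.7]
grip_width: 0.003
grasp_force: 4.9
```

```bash
python3 p.py; python3 b.py side wrist; cp $(ls -t pics/b_wrist_*|head -1) pics/last.png; python3 -c "
from h import *
for i in range(3): env.camera('side'); print(env.state()['ft_force'])"
```

```text
(233, 88, 36, 142) bubble n 754 row 74.91114058355437 54 128 lines [50, 51, 52, 53, 98, 99, 100, 101, 140, 141] mid 70.5 px/mm 2.1515151515151514
(233, 88, 36, 142) bubble n 758 row 75.0065963060686 54 131 lines [50, 51, 52, 53, 98, 99, 100, 101, 140, 141] mid 70.5 px/mm 2.1515151515151514
30.4 [0.6533 0.0672 0.0964] yaw 93.0 j7 -0.11 0.007942852493662077 [-3.5 -1.2 10.1] [-0.1   0.66  0.03]
side green len 0.0602 n 98 bubble 18 offset mm (+ hinge) 0.87 vial ctr [0.6522 0.1012]
wrist green len 0.0653 n 3990 bubble 57 offset mm (+ hinge) -1.63 vial ctr [0.6507 0.1101]
[-2.30294498 -0.32866494  9.74392833]
[-3.88370965 -0.48474459 10.39018851]
[-2.12600486 -0.75799314  9.74343574]
```

View pics/last.png

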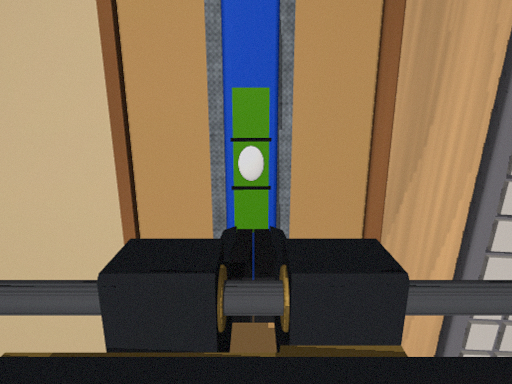

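Pressing at about 10 N, the bubble at (251,163) is midway between lines at rows 139.5 and 187.5, so it is centred. I'll trim off the small sideways force and hand in.

Call:
jog_arm(
  plan=[0, -0.05, 0, 0, 1, 0, 0, 0, 0, 1, 0, 0, 0, 0, 1, 0, 0, 0, 0, 1, 0, 0, 0, 0, 1, 0, 0, 0, 0, 1, 0, 0, 0, 0, 1, 0, 0, 0, 0, 1],
)

```text
t: 31.45
eef_pos: [0.6532, 0.0672, 0.0964]
tool_rot: [0.688, 0.725, 0.001, 0.001]
ft_force: [-2.0, -0.4, 8.3]
grip_width: 0.01
grasp_force: 4.2
```

```bash
python3 -c "
from h import *
F=[]
for i in range(4): env.camera('side'); F.append(env.state()['ft_force'])
f=np.mean(F,0);print(f)
if 8.5<f[2]<11.5: print(env.finish_job())"
```

```text
[-1.19491507 -0.74325797  8.43823348]
```

Call:
jog_arm(
  plan=[0, 0, 0.02, 0, 1, 0, 0, 0, 0, 1, 0, 0, 0, 0, 1, 0, 0, 0, 0, 1, 0, 0, 0, 0, 1, 0, 0, 0, 0, 1, 0, 0, 0, 0, 1, 0, 0, 0, 0, 1],
)

```text
t: 32.45
eef_pos: [0.6533, 0.0673, 0.0964]
tool_rot: [0.688, 0.725, 0.001, 0.001]
ft_force: [-2.6, -0.2, 9.2]
grip_width: 0.005
grasp_force: 4.9
```

```bash
python3 p.py; python3 -c "
from h import *
F=[]
for i in range(4): env.camera('side'); F.append(env.state()['ft_force'])
f=np.mean(F,0);print(f)
if 8.5<f[2]<11.8: print(env.finish_job())"
```

```text
(233, 88, 36, 141) bubble n 754 row 74.84084880636605 54 116 lines [50, 51, 52, 53, 98, 99, 100, 101, 140] mid 70.0 px/mm 2.1363636363636362
(233, 88, 36, 141) bubble n 757 row 75.0 54 129 lines [50, 51, 52, 53, 98, 99, 100, 101, 140] mid 70.0 px/mm 2.1363636363636362
[-2.002941   -0.28736496  9.99767977]
the job is handed in; nothing more can be done
None
```

The job is handed in at about 33 s: the level lies on the grey strip, the foot is turned and let go, the bubble is centred to within about 0.3 mm, and the arm is still pressing with about 10 N (about 2 N of it sideways).

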